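# Clear the chest lid, try it, free the catch, hold it open

### The arm

A 6-joint arm with a two-finger parallel gripper is mounted at the origin on the work surface. World frame = base frame: x ahead of the robot, y to its left, z up, the work surface at z = 0. Lengths are in m, angles in degrees, forces in N, time in s.
With the tool pointing down it reaches from about 0.3 to 0.85 m from the base axis. Payload 5.4 kg.
Tool frame: the origin (TCP) lies on the centre line of the jaws, within the pads' length; the fingertips stand 17 mm ahead of it and the grasp point (between the pads) lies 2 mm behind it; z points along the fingers, y is the line along which they close (so a half turn about z gives the same grasp; the last joint's range is limited). The gripper opens to 85 mm and grips with 20 to 120 N. Pads are 22 mm wide; open, the fingers measure 114 mm over their backs; the gripper's body (76 mm by 85 mm) begins 54 mm behind the grasp point. The pads swing forward as they close: fully open they stand 13 mm farther back than shut.
Start: joints at [58.722, 9.076, 91.501, -0, 79.423, -12.038], TCP at [0.189, 0.543, 0.248] pointing down, gripper open.
Joint ranges: [-166.64, 166.64], [-54.1, 131.32], [10.49, 154.53], [-73.88, 253.88], [9.74, 151.15], [-171.62, 171.62]. Speed limits (degrees/s): [147.25, 147.25, 180, 180, 180, 180].

### API

Orientations are given as [roll, pitch, yaw] about the fixed x, y, z axes, in that order (R = Rz(yaw) Ry(pitch) Rx(roll)).
In Python, from bench import * gives the robot as it stands.
- The arm moves only by the tool servo_tool, never from a script. Its argument "targets" is one flat list of numbers, 7 for each row, row after row: the shift along the tool's x, y, z in mm, then the turn, a rotation vector about the tool's x, y, z in rad, then the closure, from -1 (fully open) to 1 (shut). A call has 1 to 12 rows; each row shifts and turns the commanded pose from where the row before left it, along the tool's axes as they then stand; what a row does not reach is not made up. A row lasts 1/8 s, in which the tool goes at most 62.5 mm and 10.7 degrees, less where a joint would pass 70% of its speed; a pose out of reach is approached as far as the arm can. A call with a gripper value outside its range is refused whole. The fingers move at their own pace and stop on an object; "newtons" is the grip in N (left out, the last holds). Time passes only in rows, so rows that do not move let the fingers close. It gives the time, the measured TCP pose, the force, the opening and the grip force at its end, in the units of the state.
- read_state(): the state, without advancing time (a new reading comes with each control period).
- read_camera(name): name is "scene" or "top"; returns (picture, depth): 384x512x3 uint8, red, green, blue; 384x512 float32, m along the optical axis (not along the pixel's ray), 0 where there is no reading.
- get_calibration(name): a dict with "camera_matrix" (3x3 intrinsics, pixels), "world_to_cam" (4x4, takes a point from world to camera coordinates). Camera axes: x right, y down, z forward; pixel columns grow to the right and rows downward; lengths in m; the calibration is good to about 2 mm. A picture is of the moment at which its call begins. get_calibration takes no time and is no camera call.
- close_job(): hands the job in; it is judged then, once.
Trained networks look in the newest picture that a camera, given by its name, has taken for a name from the list of things; names that differ only in an ending like _2 or _b are one class to them, and where a whole thing is asked for, a point or a joint stands for the part that bears it (a point fixed in the world has none). Each returns a list of dicts, best first, with "conf" (0 to 1); they miss things now and then, are a little off and sometimes report something else, mostly with a low value. They report only what shows in the picture. A call takes as long as a camera call.
- recognise(query, camera): "xyz" ([x, y, z] in m, in world coordinates, good to about 4 mm: the middle of the surface that is visible of it).
The state is a dict: "time_s": time; "qpos": joint angles; "joint_velocities": joint speeds; "joint_efforts": joint torques, N m; "tool_pos": TCP position; "ee_rot": TCP orientation; "contact_force": force on the tool from outside, world axes, zero at the start; "moment": the same for the moment, N m; "grip_width": finger opening in m; "grasp_force": force on a finger pad.
Only numpy, scipy, OpenCV 4.12 (cv2) and the standard library are available. Lean on these libraries where they do the work, as an engineer would, in place of code of your own. Each camera call takes 0.05 s, during which the arm holds its last target. There are 200 camera calls.

### The job

Take the short screwdriver out of the holder block on the chest's lid and stand it, tip down, in the open steel pot on the bench, so that it does not fall off when the lid goes up. Then tug the lid up by its bar handle, before you touch the slide release, to feel whether it is caught; if it is, free it with the slide release. Raise the lid to about 45 degrees and finish while still holding it there with the gripper (it falls shut if let go); leave the other things on the bench where they are.

Things in the scene. Friction and masses are not known exactly. Their poses are not given: they have to be found in the camera images.
- chest: plywood chest fixed to the bench, 180 deep (x) by 280 wide (y), 102 mm to the top of its lid. Origin: centre of its underside; its own x points from the front (nearest the robot) to the hinge side, y to its left, z up; it stands yawed. A fixed front rail (x -90 to -60 mm, top at z 102 mm) carries the slide release; the hinged lid covers x -59 to +90 mm. A hidden bolt inside the chest, which cannot be seen from outside, may or may not catch the lid.
- lid (a joint): lid angle (rad): 0 shut, grows as the front edge rises, stop at 1.2; it always falls shut by its own weight (0.45 to 0.7 kg). When caught it lifts only about 0.03 rad (4 mm at the handle) and then holds firm; when not caught it lifts freely with 3 to 5 N at the handle.
- lid_handle (a point): centre of the lid's round steel bar handle: 10 mm thick, 110 mm long along the chest's y, its axis 35 mm above the lid's top face (137 mm above the bench when shut), 120 mm ahead of the hinge line. It may turn between the fingers as the lid rises. The orientation is the lid's: the same axes as the chest when shut.
- lid_hinge (a point): middle of the lid's hinge line, at the chest's rear edge, 90 mm above the bench; the hinge runs along the chest's y. With the lid shut the handle lies 120 mm ahead (chest -x), 30 mm right (chest -y) and 47 mm above this point; all turn together about chest +y as the lid opens.
- holder_mouth (a point): centre of the mouth, at the top, of the square wooden holder block (44 x 44 mm, 56 mm tall) fixed on the lid: a 12 mm hole, 52 mm deep, straight down. At the start the screwdriver stands in it; the handle's lower end rests on the block's top.
- screwdriver_mid (a point): short loose screwdriver, about 90 g: point on its axis at the middle of its black handle, 95 mm from the tip. The handle is 90 mm long and 25 to 28 mm thick, the steel shank 50 mm long and 8 mm thick. Its z axis points from the tip to the handle's end. It must be lifted 55 mm to leave the holder.
- screwdriver_tip (a point): tip of the screwdriver's shank
- screwdriver: the same screwdriver; origin at the tip of its shank, z towards the handle's end
- pot: open round steel pot, loose, 0.8 kg, 68 mm outside, 61 mm inside, 95 mm tall, inner floor 6 mm above the bench. Origin: centre of its underside. It may change places with the closed tin.
- release (a joint): travel of the slide release (m): 0 at the start, 0.028 fully over towards the chest's left (chest +y). It takes 2 to 4 N and stays where it is left. It pushes the hidden bolt aside; the lid is surely free from 0.018 on. Its place tells nothing of whether the lid is caught.
- release_tab (a point): centre of the release's steel thumb tab: 14 mm (chest x) by 12 mm (chest y), 26 mm tall, its top 27 mm above the front rail's top face and its centre 14 mm above that face. Push it sideways towards the chest's left with the fingertips, which have room on its right side. Orientation as the chest.
- tin: closed grey tin, 74 mm across, 83 mm tall, bystander; origin under its centre
- batten: wooden batten 45 x 260 x 18 mm lying between robot and chest, bystander; origin under its centre
- offcut: plywood offcut 60 x 90 x 30 mm, bystander; origin under its centre
- tape: tape measure 65 x 35 x 62 mm, bystander; origin under its centre
- glue: white glue bottle, 56 mm across, 150 mm tall, bystander; origin under its centre
- clamp: screw clamp lying flat, about 340 x 120 x 34 mm, bystander; origin under its bar
- mallet: rubber mallet lying on its side, about 260 mm long, 60 mm tall, bystander; origin under its middle

How it is judged (in metres and radians):
On the way, in this order (a step that is already met when the one before it is completed fails the run):
1. the screwdriver stands in the pot, tip down, and is let go (horizontal distance between screwdriver_tip and pot below 0.034 m and horizontal distance between screwdriver_mid and pot below 0.045 m and height (world z) of screwdriver_tip below 0.03 m and angle between pot's own z axis and vertical below 0.2 rad and contact force between the fingers and screwdriver below 0.1 N), for 0.2 s.
2. the lid is tugged upward (it rises by its play or more) before the slide release is moved (value of joint lid above 0.012 rad and value of joint release below 0.004 m and contact force between the fingers and lid above 0.5 N), for 0.1 s.
3. the lid is raised, held by the gripper (value of joint lid above 0.55 rad and contact force between the fingers and lid above 0.5 N), for 0.2 s.
At the end, for the whole second after the job is handed in: The fingers hold the lid, at rest, between 0.58 and 1.0 rad (33 to 57 degrees) open; the screwdriver stands let go in the upright pot, its tip within 34 mm of the pot's axis and less than 30 mm above the bench, the middle of its handle within 45 mm of the axis, and does not touch the lid (all of step 1 and value of joint lid between 0.58 and 1 rad and velocity of joint lid between -0.05 and 0.05 rad/s and contact force between the fingers and lid above 0.5 N and contact force between lid and screwdriver below 0.1 N); the arm keeps its last pose, push and grip.
It fails at once if a bystander is shifted by more than 4 cm (distance of any of tin, batten, offcut, tape, glue, clamp, mallet from where it was at the start of the episode above 0.04 m).
It fails at once if the pot is knocked over or pushed more than 4 cm (distance of pot from where it was at the start of the episode above 0.04 m or angle between pot's own z axis and vertical above 0.5 rad).
It also fails if it takes over 64 s, if anything falls off the work surface, if the arm or the gripper's body presses on something with over 40 N, if the wrist force passes 120 N, or if a joint passes its speed limit or range.

## Working session

There is one attempt and no reset: what is moved stays moved. The work goes in short steps, Python scripts to look and compute and a tool call to move; the robot and the scene stay as the last step left them, time stands still between calls to the robot, and variables do not carry over. Pictures are saved under pics/ and viewed, at most 10 in all, crops included, and the job is handed in when it is done.

Besides the shell and the picture viewer there is one more tool, called after "Emit:" as a command line: name --argument value ..., lists and objects as JSON in quotes. servo_tool: Moves the arm, as the interface text tells. Its arguments: {"type":"object","properties":{"targets":{"type":"array"},"newtons":{"type":"number"}},"required":["targets"]}

```bash
mkdir -p pics
cat > h.py <<'E'
from bench import *
import numpy as np, cv2
from scipy.spatial.transform import Rotation as R
def cloud(name):
    im,d=read_camera(name); c=get_calibration(name); K=np.array(c["camera_matrix"]); T=np.linalg.inv(np.array(c["world_to_cam"]))
    v,u=np.mgrid[:384,:512]; p=np.stack([(u-K[0,2])/K[0,0]*d,(v-K[1,2])/K[1,1]*d,d,np.ones_like(d)],-1)@T.T
    P=p[...,:3]; P[d==0]=np.nan
    return im,P
E
python3 - <<'E'
from h import *
ims=[]
for n in("top","scene"):
    im,P=cloud(n); np.save(n+".npy",P); ims.append(im); cv2.imwrite(f"{n}.png",im[...,::-1])
    for q in("chest","lid_handle","holder_mouth","screwdriver_mid","screwdriver","pot","release_tab","tin","batten","glue","tape","offcut","clamp","mallet"):
        print(n,q,[(np.round(r["xyz"],3).tolist(),round(r["conf"],2)) for r in recognise(q,n)[:2]])
    cv2.imwrite(f"pics/{n}.png",cv2.resize(im[...,::-1],(800,600)))
print(read_state())
E
```

```text
top chest [([0.606, -0.14, 0.095], 0.87)]
top lid_handle [([0.62, -0.145, 0.105], 0.87)]
top holder_mouth [([0.62, -0.145, 0.101], 0.94)]
top screwdriver_mid []
top screwdriver []
top pot [([0.457, 0.305, 0.03], 0.74)]
top release_tab []
top tin [([0.598, 0.286, 0.08], 0.84), ([0.622, -0.144, 0.101], 0.68)]
top batten [([0.371, -0.009, 0.018], 0.82)]
top glue [([0.7, 0.327, 0.101], 0.69)]
top tape [([0.723, 0.224, 0.06], 0.79)]
top offcut [([0.397, -0.397, 0.03], 0.66), ([0.727, 0.224, 0.061], 0.66)]
top clamp [([0.523, -0.506, 0.035], 0.93)]
top mallet [([0.435, 0.528, 0.042], 0.6)]
scene chest [([0.646, -0.161, 0.102], 0.94), ([0.724, 0.323, 0.08], 0.31)]
scene lid_handle [([0.634, -0.154, 0.101], 0.7)]
scene holder_mouth [([0.635, -0.156, 0.101], 0.76), ([0.738, 0.21, 0.049], 0.35)]
scene screwdriver_mid [([0.653, -0.064, 0.213], 0.8), ([0.637, -0.154, 0.105], 0.66)]
scene screwdriver [([0.654, -0.065, 0.212], 0.54)]
scene pot [([0.463, 0.287, 0.063], 0.85)]
scene release_tab [([0.543, -0.076, 0.116], 0.4)]
scene tin [([0.61, 0.278, 0.071], 0.8)]
scene batten [([0.38, -0.014, 0.01
[... 282 characters left out ...]
1], 0.83)]
{'time_s': 1.5, 'qpos': array([ 5.87233351e+01,  9.07561438e+00,  9.14999351e+01,  2.70638175e-03,
        7.94240279e+01, -1.20394480e+01]), 'joint_velocities': array([ 0.07889075, -0.12619239, -0.03971277, -0.1081348 ,  0.08422343,
        0.06159515]), 'joint_efforts': array([-7.76010415e-05, -3.95995438e+01, -3.31698775e+01, -5.19443790e-05,
        4.10447910e-04,  2.13721819e-05]), 'tool_pos': array([0.18947006, 0.54288047, 0.24831198]), 'ee_rot': array([ 1.79999032e+02, -2.51374592e-03,  1.60762286e+02]), 'contact_force': array([0.15550041, 0.57548312, 0.28427912]), 'moment': array([0.03251717, 0.00784476, 0.00422479]), 'grasp_force': 0.0, 'grip_width': 0.08594177389179701}
```

View pics/top.png

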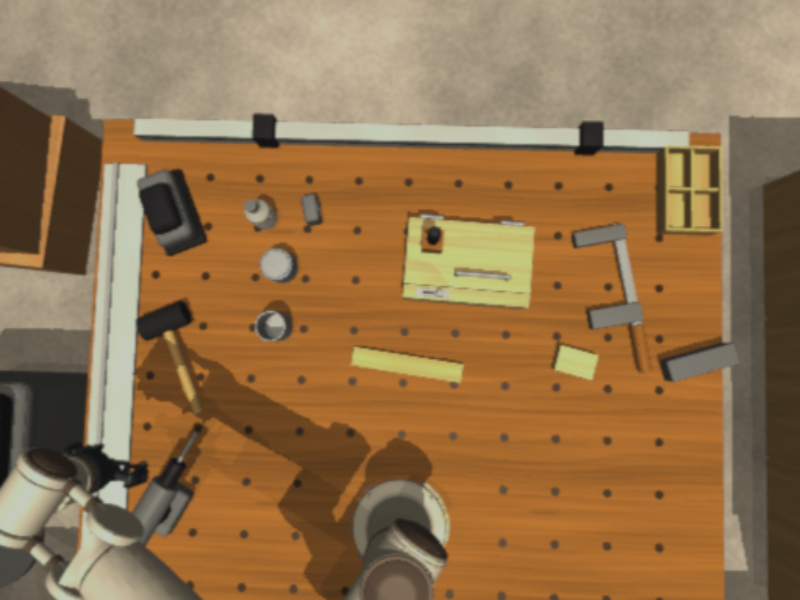

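View pics/scene.png

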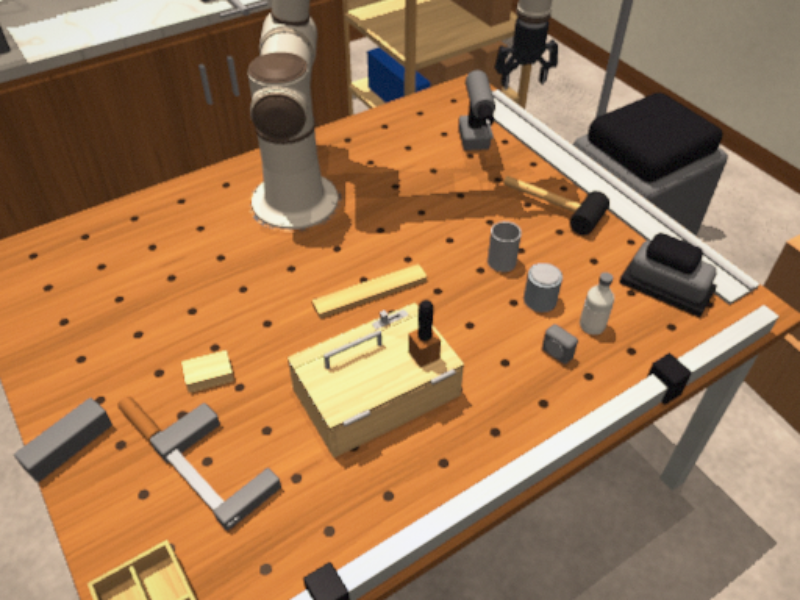

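The top view shows the open pot at (272,325), the tin at (277,265), the chest with the screwdriver at (433,235), the bar handle at (482,274) and the release tab at (432,292). The scene view agrees with this. Next I'll measure the geometry from depth.

```bash
python3 - <<'E'
import numpy as np,cv2
for n in("top","scene"):
    P=np.load(n+".npy"); Q=P[np.isfinite(P).all(-1)]
    x,y,z=Q.T
    box=(abs(x-.62)<.16)&(abs(y+.14)<.2)
    m=box&(abs(z-.101)<.006); r=cv2.minAreaRect(Q[m][:,:2].astype(np.float32)); print(n,"chest",r,np.median(z[m]),m.sum())
    for nm,lo,hi in(("handle",.122,.145),("block",.15,.164),("sd",.168,.27)):
        k=box&(z>lo)&(z<hi); q=Q[k]
        if nm=="handle": q=q[(q[:,0]<.64)]
        if len(q)<3: print(nm,len(q));continue
        print(nm,len(q),q.min(0).round(3),q.max(0).round(3),np.median(q,0).round(4), cv2.minAreaRect(q[:,:2].astype(np.float32)))
    k=box&(z>.175)
    for a in np.arange(.175,.26,.015):
        q=Q[box&(z>a)&(z<a+.015)]
        if len(q): print("  sd z",a.round(3),len(q),q.mean(0).round(4),np.ptp(q,axis=0).round(3))
    for nm,c,lo,hi in(("pot",(.46,.295),.085,.103),("tin",(.605,.283),.072,.095)):
        q=Q[(np.hypot(x-c[0],y-c[1])<.06)&(z>lo)&(z<hi)]
        A=np.c_[2*q[:,:2],np.ones(len(q))]; s=np.linalg.lstsq(A,(q[:,:2]**2).sum(1),rcond=None)[0]
        print(nm,len(q),s[:2],np.sqrt(s[2]+s[0]**2+s[1]**2),q[:,:2].min(0),q[:,:2].max(0),cv2.minEnclosingCircle(q[:,:2].astype(np.float32)))
E
cat >> h.py <<'E'
E
```

```text
top chest ((0.6125128865242004, -0.1423356831073761), (0.28085488080978394, 0.18952494859695435), 86.95649719238281) 0.100365395514465 3738
handle 132 [ 0.532 -0.229  0.123] [ 0.631 -0.036  0.144] [ 0.5759 -0.1529  0.138 ] ((0.5636768937110901, -0.11999295651912689), (0.20125187933444977, 0.08963897824287415), 72.45307159423828)
block 100 [ 0.624 -0.081  0.15 ] [ 0.669 -0.038  0.163] [ 0.6385 -0.052   0.1562] ((0.6465803980827332, -0.05850803107023239), (0.04381123557686806, 0.04384368658065796), 86.54216003417969)
sd 86 [ 0.633 -0.07   0.169] [ 0.658 -0.045  0.249] [ 0.6418 -0.0574  0.2412] ((0.6456305980682373, -0.05776504427194595), (0.025202210992574692, 0.025013361126184464), 1.847266674041748)
  sd z 0.175 7 [ 0.6372 -0.0573  0.182 ] [0.006 0.019 0.01 ]
  sd z 0.19 1 [ 0.64   -0.0695  0.1964] [0. 0. 0.]
  sd z 0.205 6 [ 0.6356 -0.0544  0.2116] [0.008 0.016 0.011]
  sd z 0.22 10 [ 0.6384 -0.0546  0.2277] [0.015 0.023 0.013]
  sd z 0.235 57 [ 0.6463 -0.0581  0.2434] [0.023 0.025 0.013]
pot 68 [0.45357016 0.29518762] 0.031996913111486225 [0.42229785 0.2617051 ] [0.48530275 0.32795
[... 933 characters left out ...]
912109375)
  sd z 0.175 30 [ 0.6566 -0.0625  0.1826] [0.021 0.019 0.014]
  sd z 0.19 29 [ 0.6569 -0.0628  0.1978] [0.019 0.024 0.014]
  sd z 0.205 36 [ 0.6578 -0.0623  0.2124] [0.022 0.022 0.013]
  sd z 0.22 34 [ 0.6564 -0.0627  0.2265] [0.022 0.022 0.014]
  sd z 0.235 68 [ 0.6539 -0.0599  0.2431] [0.028 0.025 0.014]
  sd z 0.25 1 [ 0.6558 -0.061   0.2517] [0. 0. 0.]
pot 97 [0.45707615 0.29700132] 0.031644317779380204 [0.42273587 0.26165206] [0.49133925 0.33144392] ((0.45767518877983093, 0.2958506941795349), 0.037297800183296204)
tin 281 [0.59922383 0.29185983] 0.02597984802891031 [0.56148127 0.2583787 ] [0.63585446 0.32852034] ((0.5962674617767334, 0.2943670451641083), 0.039688482880592346)
```

```bash
cat >> h.py <<'E'
YAW=None
def togo(p,rpy):
    "shift in tool axes (mm) and rotvec (rad) from the measured pose to p,rpy"
    s=read_state(); A=R.from_euler('xyz',s["ee_rot"],degrees=True); B=R.from_euler('xyz',rpy,degrees=True)
    print("t",s["time_s"],"at",s["tool_pos"].round(4),s["ee_rot"].round(2),"shift",(A.inv().apply(np.array(p)-s["tool_pos"])*1e3).round(1),"rot",(A.inv()*B).as_rotvec().round(4),"F",s["contact_force"].round(1))
E
python3 - <<'E'
from h import *
for n in("top","scene"):
    P=np.load(n+".npy"); Q=P[np.isfinite(P).all(-1)]; x,y,z=Q.T
    q=Q[(abs(x-.58)<.035)&(y<-.08)&(y>-.24)&(z>.124)&(z<.146)]; f=np.polyfit(q[:,1],q[:,0],1)
    print(n,"bar",len(q),q.mean(0).round(4),"yaw",-np.degrees(np.arctan(f[0])).round(2),"y ends",np.percentile(q[:,1],[2,98]).round(3), np.percentile(q[:,2],90))
    q=Q[(x<.575)&(x>.51)&(y>-.12)&(y<0)&(z>.112)&(z<.135)]; print("tab",len(q),q.mean(0).round(4),q.min(0).round(3),q.max(0).round(3))
    # chest edges at lid height: front edge and rear
    q=Q[(abs(z-.101)<.004)&(abs(x-.61)<.13)&(abs(y+.14)<.16)]
    c=[q[(abs(q[:,1]-b)<.006)] for b in np.arange(-.25,-.03,.02)]
    lo=[(a[:,1].mean(),a[:,0].min()) for a in c]; hi=[(a[:,1].mean(),a[:,0].max()) for a in c]
    for l in(lo,hi): l=np.array(l); g=np.polyfit(l[:,0],l[:,1],1); print(" edge yaw",-np.degrees(np.arctan(g[0])).round(2),"x at y=-.14",np.polyval(g,-.14).round(4))
togo((.648,-.0585,.31),(180,0,85.5))
E
```

```text
top bar 104 [ 0.5759 -0.1698  0.1387] yaw -3.18 y ends [-0.225 -0.114] 0.14155059331953648
tab 19 [ 0.5404 -0.0816  0.1248] [ 0.529 -0.116  0.116] [ 0.575 -0.072  0.131]
 edge yaw -2.63 x at y=-.14 0.5189
 edge yaw -2.27 x at y=-.14 0.7004
scene bar 149 [ 0.5805 -0.1694  0.1374] yaw -2.98 y ends [-0.227 -0.112] 0.1415434271350461
tab 29 [ 0.5413 -0.0768  0.1222] [ 0.53  -0.082  0.112] [ 0.547 -0.071  0.13 ]
 edge yaw -4.48 x at y=-.14 0.522
 edge yaw -2.72 x at y=-.14 0.7048
t 1.5 at [0.1895 0.5429 0.2483] [180.    -0.   160.76] shift [-631.1 -416.7  -61.7] rot [-0.     -0.      1.3136] F [0.2 0.6 0.3]
```

Emit:
servo_tool --targets '[0,0,-10,0,0,0.161,-1,0,0,-10,0,0,0.161,-1,0,0,-10,0,0,0.161,-1,0,0,-10,0,0,0.161,-1,0,0,-10,0,0,0.161,-1,0,0,-10,0,0,0.161,-1,0,0,-10,0,0,0.161,-1,0,0,-10,0,0,0.16,-1,-41,35,0,0,0,0,-1,-41,35,0,0,0,0,-1,-41,35,0,0,0,0,-1,-41,35,0,0,0,0,-1]'

```text
time_s: 3.0
tool_pos: [0.3216, 0.3704, 0.3284]
ee_rot: [180.0, -0.0, 87.0]
contact_force: [0.8, -0.6, 0.2]
grip_width: 0.0853
grasp_force: 0.0
```

Emit:
servo_tool --targets '[-41,35,0,0,0,0,-1,-41,35,0,0,0,0,-1,-41,35,0,0,0,0,-1,-41,35,0,0,0,0,-1,-41,35,0,0,0,0,-1,-41,35,0,0,0,0,-1,-41,35,0,0,0,0,-1,-41,35,0,0,0,0,-1,-41,35,0,0,0,0,-1,-41,35,0,0,0,0,-1,0,0,0,0,0,0,-1,0,0,0,0,0,0,-1]'

```text
time_s: 4.5
tool_pos: [0.6488, -0.0556, 0.3281]
ee_rot: [-180.0, -0.0, 87.0]
contact_force: [-0.8, -0.3, 0.4]
grip_width: 0.0852
grasp_force: 0.0
```

Run:
```python
from h import *
togo((.649,-.0585,.225),(180,0,87))
```

```text
t 4.5 at [ 0.6488 -0.0556  0.3281] [-1.7997e+02 -3.0000e-02  8.7020e+01] shift [ -3.    0.4 103.1] rot [-0.0006 -0.0006  0.0003] F [-0.8 -0.3  0.4]
```

Emit:
servo_tool --newtons 50 --targets '[-3,0,25,0,0,0,-1,0,0,30,0,0,0,-1,0,0,30,0,0,0,-1,0,0,18,0,0,0,-1,0,0,0,0,0,0,-1,0,0,0,0,0,0,1,0,0,0,0,0,0,1,0,0,0,0,0,0,1,0,0,0,0,0,0,1,0,0,0,0,0,0,1,0,0,0,0,0,0,1]'

```text
time_s: 5.88
tool_pos: [0.6489, -0.059, 0.2262]
ee_rot: [180.0, 0.0, 87.0]
contact_force: [-2.6, -0.6, 5.6]
grip_width: 0.0262
grasp_force: 49.2
```

Emit:
servo_tool --targets '[0,0,-10,0,0,0,1,0,0,-25,0,0,0,1,0,0,-30,0,0,0,1,0,0,-25,0,0,0,1,20,-12,-10,0,0,0,1,40,-25,0,0,0,0,1,40,-25,0,0,0,0,1,40,-25,0,0,0,0,1,40,-25,0,0,0,0,1,40,-25,0,0,0,0,1,40,-25,0,0,0,0,1,40,-25,0,0,0,0,1]'

```text
time_s: 7.38
tool_pos: [0.4754, 0.2524, 0.3244]
ee_rot: [-179.9, -0.0, 87.1]
contact_force: [0.6, -0.5, -0.5]
grip_width: 0.026
grasp_force: 49.4
```

Emit:
servo_tool --targets '[30,-16,0,0,0,0,1,14,-8,0,0,0,0,1,0,0,0,0,0,0,1,0,0,0,0,0,0,1]'

```text
time_s: 7.88
tool_pos: [0.4564, 0.2948, 0.3251]
ee_rot: [-180.0, 0.0, 87.0]
contact_force: [0.5, -0.3, -1.4]
grip_width: 0.0263
grasp_force: 49.4
```

Run:
```python
from h import *
togo((.456,.296,.130),(180,0,87))
ims=[]
for n in("top","scene"):
    im,P=cloud(n); np.save(n+"2.npy",P)
    c=get_calibration(n); K=np.array(c["camera_matrix"]); w=np.array(c["world_to_cam"])@np.array([.456,.296,.15,1]); u=(K@w[:3]/w[2])[:2].astype(int)
    a=max(u[1]-60,0);b=max(u[0]-80,0); print(n,a,b); ims.append(cv2.resize(im[a:a+120,b:b+160],(400,300)))
    Q=P[np.isfinite(P).all(-1)]; x,y,z=Q.T
    q=Q[(np.hypot(x-.456,y-.296)<.05)&(z>.185)&(z<.25)]
    for lo in np.arange(.19,.25,.01):
        k=q[(q[:,2]>lo)&(q[:,2]<lo+.01)]
        if len(k): print(n,lo.round(3),len(k),k.mean(0).round(4),np.ptp(k,axis=0).round(3))
cv2.imwrite("pics/over.png",np.hstack(ims)[...,::-1])
```

```text
t 7.875 at [0.4564 0.2948 0.3251] [-1.800e+02  4.000e-02  8.696e+01] shift [  1.3  -0.4 195.1] rot [-0.      0.0006 -0.0006] F [ 0.5 -0.3 -1.4]
top 147 88
top 0.21 1 [0.4553 0.2911 0.2108] [0. 0. 0.]
top 0.22 1 [0.4519 0.2915 0.2217] [0. 0. 0.]
scene 75 244
scene 0.2 4 [0.456  0.2969 0.2072] [0.005 0.006 0.007]
scene 0.21 5 [0.4585 0.2937 0.2166] [0.011 0.004 0.006]
scene 0.22 6 [0.4598 0.2942 0.2256] [0.009 0.005 0.009]
scene 0.23 6 [0.4581 0.2948 0.2357] [0.007 0.006 0.008]
scene 0.24 5 [0.4596 0.2946 0.2441] [0.007 0.005 0.006]
```

View pics/over.png

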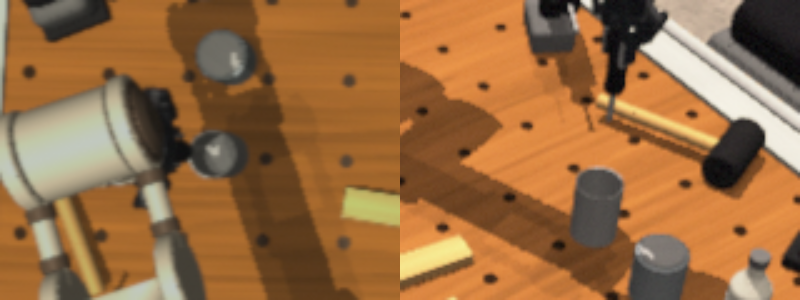

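The left view shows the pot at (218,153) partly under the arm. In the right view the shank hangs vertically at (612,105) with its tip at about z 0.205, in line with the pot's axis. I'll lower it now.

Emit:
servo_tool --targets '[1,0,30,0,0,0,1,0,0,45,0,0,0,1,0,0,40,0,0,0,1,0,0,35,0,0,0,1,0,0,25,0,0,0,1,0,0,12,0,0,0,1,0,0,8,0,0,0,1,0,0,0,0,0,0,1,0,0,0,0,0,0,1]'

```text
time_s: 9.1
tool_pos: [0.4568, 0.2969, 0.1314]
ee_rot: [179.9, -0.0, 87.0]
contact_force: [-0.1, 0.5, 0.7]
grip_width: 0.026
grasp_force: 49.4
```

Emit:
servo_tool --targets '[0,0,4,0,0,0,1,0,0,0,0,0,0,0.2,0,0,0,0,0,0,-0.2,0,0,0,0,0,0,-1,0,0,0,0,0,0,-1,0,0,0,0,0,0,-1,0,0,0,0,0,0,-1,0,0,-10,0,0,0,-1,0,0,-30,0,0,0,-1,0,0,-50,0,0,0,-1,0,0,-50,0,0,0,-1]'

```text
time_s: 10.48
tool_pos: [0.4559, 0.2966, 0.2684]
ee_rot: [180.0, -0.0, 87.0]
contact_force: [-0.3, -0.0, 0.3]
grip_width: 0.0854
grasp_force: 0.0
```

Run:
```python
from h import *
togo((.578,-.178,.25),(180,0,87))
im,P=cloud("scene"); cv2.imwrite("pics/placed.png",cv2.resize(im[60:200,240:440],(600,420))[...,::-1])
Q=P[np.isfinite(P).all(-1)]; x,y,z=Q.T
for lo in np.arange(.1,.16,.01):
    k=Q[(np.hypot(x-.456,y-.296)<.05)&(z>lo)&(z<lo+.01)]
    if len(k): print(lo.round(3),len(k),k.mean(0).round(4))
```

```text
t 10.475 at [0.4559 0.2966 0.2684] [ 1.7998e+02 -1.0000e-02  8.7020e+01] shift [-467.6  146.6   18.4] rot [ 0.0004 -0.0002  0.0004] F [-0.3 -0.   0.3]
0.1 13 [0.4717 0.2753 0.1058]
0.11 15 [0.4724 0.2737 0.1141]
0.12 14 [0.4738 0.2719 0.1246]
0.13 31 [0.4699 0.2715 0.1354]
0.14 14 [0.4681 0.2758 0.1425]
```

View pics/placed.png

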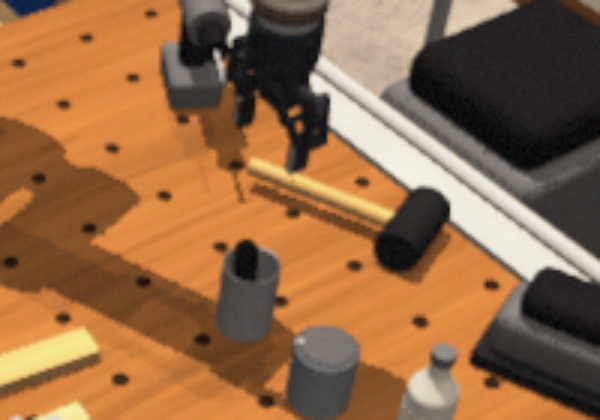

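The screwdriver stands in the pot at (247,262), let go, leaning on the rim with its handle about 20 mm off the axis. Next is the bar.

Emit:
servo_tool --targets '[-20,7,0,0,0,0,-1,-48,15,0,0,0,0,-1,-48,15,0,0,0,0,-1,-48,15,0,0,0,0,-1,-48,15,0,0,0,0,-1,-48,15,0,0,0,0,-1,-48,15,0,0,0,0,-1,-48,15,0,0,0,0,-1,-48,15,0,0,0,0,-1,-35,12,15,0,0,0,-1,-20,7,20,0,0,0,-1,0,0,0,0,0,0,-1]'

```text
time_s: 12.02
tool_pos: [0.5771, -0.17, 0.2297]
ee_rot: [-179.8, -0.1, 86.9]
contact_force: [-1.3, 0.6, -0.1]
grip_width: 0.0857
grasp_force: 0.0
```

Run:
```python
from h import *
togo((.578,-.171,.137),(180,0,87))
```

```text
t 12.025 at [ 0.5771 -0.17    0.2297] [-1.7982e+02 -8.0000e-02  8.6900e+01] shift [-1.   1.2 92.7] rot [-0.0032 -0.0014 -0.0017] F [-1.3  0.6 -0.1]
```

Emit:
servo_tool --newtons 40 --targets '[0,1,30,0,0,0,-1,0,0,35,0,0,0,-1,0,0,20,0,0,0,-1,0,0,8,0,0,0,-1,0,0,0,0,0,0,1,0,0,0,0,0,0,1,0,0,0,0,0,0,1,0,0,0,0,0,0,1,0,0,0,0,0,0,1,0,0,0,0,0,0,1,0,0,0,0,0,0,1]'

```text
time_s: 13.4
tool_pos: [0.5766, -0.1694, 0.1389]
ee_rot: [-179.6, -0.0, 87.0]
contact_force: [-11.6, 1.8, 10.0]
grip_width: 0.0083
grasp_force: 39.2
```

Emit:
servo_tool --targets '[0,-1.5,-2,0,0,0,1,0,0,-2,0,0,0,1,0,0,-2,0,0,0,1,0,0,0,0,0,0,1,0,0,0,0,0,0,1]'

```text
time_s: 14.02
tool_pos: [0.5784, -0.1695, 0.144]
ee_rot: [179.9, 0.0, 87.0]
contact_force: [5.4, -2.5, -8.4]
grip_width: 0.0087
grasp_force: 38.9
```

Emit:
servo_tool --targets '[0,0,-2,0,0,0,1,0,0,-2,0,0,0,1,0,0,0,0,0,0,1,0,0,0,0,0,0,1]'

```text
time_s: 14.52
tool_pos: [0.5803, -0.1696, 0.1486]
ee_rot: [179.6, 0.1, 87.0]
contact_force: [12.0, -2.4, -10.3]
grip_width: 0.0081
grasp_force: 38.8
```

Emit:
servo_tool --targets '[0,3,-3,0,0,0,1,0,2,-4,0,0,0,1,0,2,-4,0,0,0,1,0,0,0,0,0,0,1,0,0,0,0,0,0,1]'

```text
time_s: 15.15
tool_pos: [0.5856, -0.1699, 0.1588]
ee_rot: [179.8, 0.0, 87.0]
contact_force: [6.9, -3.2, -9.4]
grip_width: 0.0084
grasp_force: 38.9
```

Run:
```python
from h import *
im,P=cloud("scene"); cv2.imwrite("pics/tug.png",cv2.resize(im[160:320,150:330],(720,640))[:600,:,::-1])
togo((.578,-.171,.137),(180,0,87))
Q=P[np.isfinite(P).all(-1)]; x,y,z=Q.T
# lid surface slope, right part and rear
q=Q[(x>.57)&(x<.69)&(y<-.235)&(y>-.27)&(z>.085)&(z<.135)]; print(len(q),np.polyfit(q[:,0],q[:,2],1))
q=Q[(x>.61)&(x<.69)&(y<-.09)&(y>-.23)&(z>.09)&(z<.125)]; print(len(q),np.polyfit(q[:,0],q[:,2],1))
```

```text
t 15.2 at [ 0.5856 -0.1698  0.1588] [1.7983e+02 3.0000e-02 8.7010e+01] shift [-1.5 -7.6 21.8] rot [0.0029 0.0005 0.0002] F [ 6.8 -3.3 -9.7]
491 [-0.16542279  0.21475509]
1229 [-0.16593882  0.21582618]
```

View pics/tug.png

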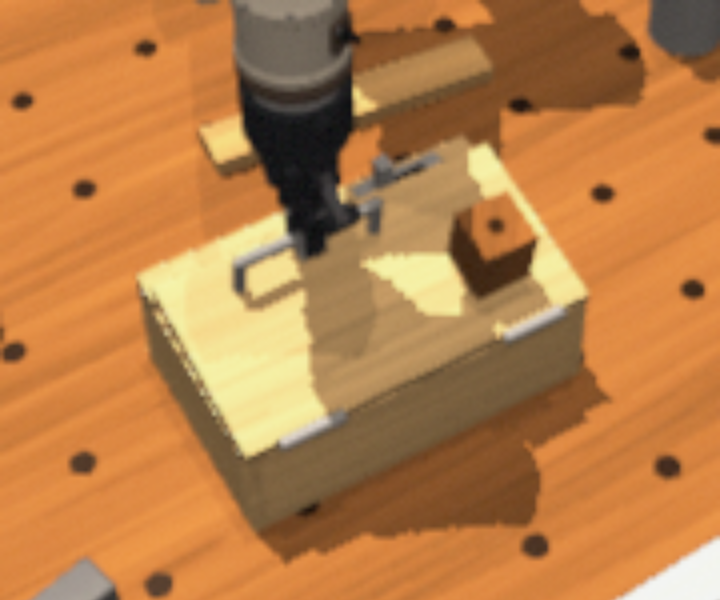

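The lid slope fits 0.164 rad at under 10 N, well past the 0.03 rad play, and the picture shows the front edge raised at (140,280) and the gripper on the bar at (315,235). The lid is not caught, so I don't need the release. I'll raise it along the arc.

Emit:
servo_tool --targets '[0,4.5,-5,0,0,0,1,0,3.3,-4.8,0,0,0,1,0,3.7,-4.6,0,0,0,1,0,4.2,-4.8,0,0,0,1,0,4.4,-4.7,0,0,0,1,0,4.5,-4.6,0,0,0,1,0,0,0,0,0,0,1]'

```text
time_s: 16.08
tool_pos: [0.6092, -0.1711, 0.1889]
ee_rot: [-180.0, 0.0, 87.0]
contact_force: [-4.7, -2.3, -1.0]
grip_width: 0.0082
grasp_force: 39.4
```

Emit:
servo_tool --targets '[0,4.5,-4.2,0,0,0,1,0,5,-4,0,0,0,1,0,5.2,-3.8,0,0,0,1,0,5.4,-3.4,0,0,0,1,0,5.6,-3.2,0,0,0,1,0,4.6,-2.4,0,0,0,1,0,4.6,-2.2,0,0,0,1,0,0,0,0,0,0,1,0,0,0,0,0,0,1,0,0,0,0,0,0,1,0,0,0,0,0,0,1]'

```text
time_s: 17.45
tool_pos: [0.6443, -0.1731, 0.2135]
ee_rot: [179.9, 0.1, 87.0]
contact_force: [-5.9, -2.3, 4.6]
grip_width: 0.0079
grasp_force: 39.7
```

Run:
```python
from h import *
im,P=cloud("scene"); cv2.imwrite("pics/up.png",cv2.resize(im[60:320,150:450],(690,598))[...,::-1])
togo((.578,-.171,.137),(180,0,87)); s=read_state(); print(s["grasp_force"],s["grip_width"],s["joint_velocities"].round(2))
Q=P[np.isfinite(P).all(-1)]; x,y,z=Q.T
q=Q[(x>.6)&(x<.69)&(y<-.235)&(y>-.27)&(z>.1)&(z<.23)]; f=np.polyfit(q[:,2],q[:,0],1); print(len(q),f,"angle",np.arctan(-1/f[0]))
for n in ("pot","screwdriver_mid"): print(n,[(np.round(r["xyz"],3).tolist(),round(r["conf"],2)) for r in recognise(n,"scene")[:2]])
```

```text
t 17.5 at [ 0.6443 -0.173   0.2135] [1.799e+02 7.000e-02 8.703e+01] shift [ -1.3 -66.4  76.4] rot [0.0018 0.0012 0.0004] F [-5.4 -2.4  4.5]
39.73844289779663 0.008522171428344539 [ 0.06 -0.1   0.09 -0.02 -0.08 -0.07]
582 [-0.98210289  0.79484239] angle 0.7944272745685859
pot [([0.472, 0.28, 0.061], 0.86)]
screwdriver_mid [([0.472, 0.274, 0.124], 0.61)]
```

View pics/up.png

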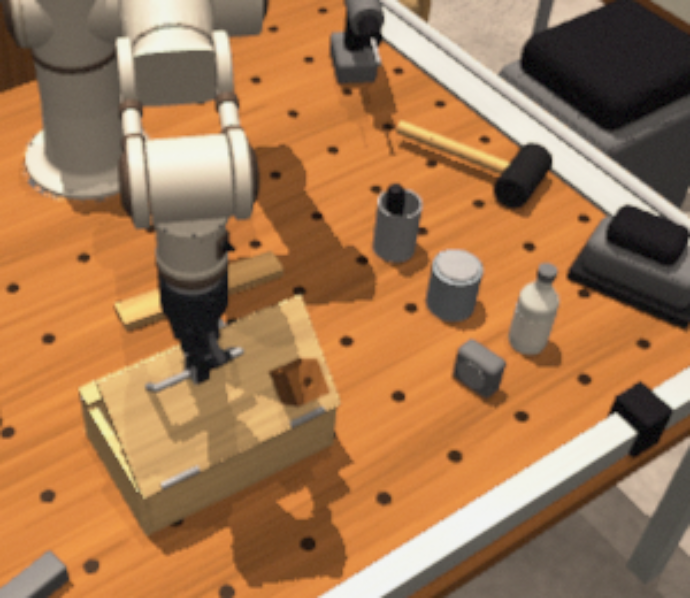

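The lid is held at about 0.79 rad with the gripper on the bar at (205,365). The screwdriver is still upright in the pot at (397,210). I'll hand in.

```bash
python3 -c "
from bench import *
print(close_job())"
```

```text
the job is handed in; nothing more can be done
None
```

The job is handed in: the screwdriver stands let go in the pot, the tug showed the lid was not caught so I left the release alone, and the gripper holds the lid at about 0.79 rad (45°); no verdict came back.

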